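Lock a culture dish into its holding jig

ROBOT

A 6-joint arm with a two-finger parallel gripper is mounted at the origin on a cart in front of the work surface, level with it; the furniture and walls round the work are solid. World frame = base frame: x ahead of the robot, y to its left, z up, the work surface at z = 0. Lengths are in m, angles in rad, forces in N, time in s.
With the tool pointing down it reaches from about 0.25 to 0.775 m from the base axis. Payload 4 kg.
Tool frame: the origin (TCP) lies midway between the tips of the shut fingers; the grasp point (between the pads) lies arm.grip_point_offset behind it (arm.grip_point_offset is the distance from the TCP to the grasp point, in m); x points along the fingers, y is the direction in which the jaws open and shut, and the axes are right-handed (so a half turn about x gives the same grasp; the last joint's range is limited). The gripper opens to 85 mm and grips with 20 to 120 N. Pads are 22 mm wide; open, the fingers measure 114 mm over their backs; the gripper's body (76 mm by 85 mm) begins 54 mm behind the grasp point. The pads swing forward as they close: fully open they stand 13 mm farther back than shut.
Start: joints at [-1.248, 0.087, 1.371, -0, 1.684, -0.103], TCP at [0.227, -0.501, 0.231] pointing down, gripper open.
Joint ranges: [-3.1, 3.1], [-0.76, 2.03], [0.27, 2.55], [-1.08, 4.22], [0.17, 2.65], [-2.57, 2.57]. Speed limits (rad/s): [2.79, 2.79, 3.14, 3.14, 3.14, 3.14].

INTERFACE

Orientations are given as a unit quaternion [x, y, z, w].
In Python, from plant import arm gives the robot as it stands.
- The arm moves only by the tool arm_command, never from a script. Its argument "motion" is text: rows parted by semicolons, each of 7 numbers parted by spaces: the turn, a rotation vector about the tool's x, y, z in units of 5 degrees (1.0 is 5 degrees), then the shift along the tool's x, y, z in units of 40 mm (1.0 is 40 mm), then the opening, from 0 (shut) to 1 (fully open). In form: ax ay az dx dy dz gripper; .... A call has 1 to 10 rows; each row shifts and turns the commanded pose from where the row before left it, along the tool's axes as they then stand; what a row does not reach is not made up. A row lasts 1/12 s, in which the tool goes at most 41.7 mm and 7.16 degrees, less where a joint would pass 70% of its speed; a pose out of reach is approached as far as the arm can. A call is refused whole if a number of a shift passes 1 or a number of a turn 1, either way. A call with a gripper value outside its range is refused whole. The fingers move at their own pace and stop on an object; "force" is the grip in N (left out, the last holds). Time passes only in rows, so rows that do not move let the fingers close. It gives the time, the measured TCP pose, the force and the opening at its end, in the units of the state.
- arm.sense(): the state, without advancing time (a new reading comes with each control period).
- arm.camera(name): name is "scene" or "side" or "wrist"; returns a dict with "frame" (420x560x3 uint8, red, green, blue), "vertical_fov" (degrees; the focal length in pixels is half the picture's height over the tangent of half this angle, whatever the lens; pixels are square), "cx", "cy" (the principal point, pixels), "R" (3x3) and "t" (3): a world point X has camera coordinates R X + t; the wrist camera has in their place "T_tool_cam" (4x4, takes a point from camera to tool coordinates, whose origin is the TCP and whose axes are the tool frame's). Camera axes: x right, y down, z forward; pixel columns grow to the right and rows downward; lengths in m; the calibration is good to about 2 mm. A picture is of the moment at which its call begins: read the wrist's pose just before it. There is no depth.
- arm.job_done(): hands the job in, once; it reports no verdict.
The state is a dict: "time_s": time; "qpos": joint angles; "joint_vel": joint speeds; "joint_torque": joint torques, N m; "tcp_pos": TCP position; "eef_rot": TCP orientation; "contact_force": force on the tool from outside, world axes, zero at the start; "wrist_torque": the same for the moment, N m; "opening": finger opening in m.
Only numpy, scipy, OpenCV 4.12 (cv2) and the standard library are available. Lean on these libraries where they do the work, as an engineer would, in place of code of your own. Each camera call takes 0.05 s, during which the arm holds its last target.

TASK

On the blue jig, push the lidded petri dish along its channel until it is fully home against the end stop. Then push the red lever round past its dead point until it snaps over into lock, so that the rubber-tipped plunger holds the dish. Keep the dish down on the plate, never lifting it, and leave the other things standing where they are.

Things in the scene. Friction and masses are not known exactly. Their poses are not given: they have to be found in the camera images.
- jig: Fixed jig, blue base plate 8 mm thick. Origin: on the worktop, under the channel's centre line at mid-plate; the plate spans x -90..90, y -115..47 mm. A channel 67 mm wide runs along x, open at -x. Its +y side is an aluminium fence (face y = 33.5 mm, full length), its -y side a guide (face y = -33.5 mm, x -90..15 mm), both 9 mm thick, tops 19 mm above the worktop.
- stop (a point): Middle of the face of the aluminium end stop that closes the channel at jig x = 81.5 mm; the stop is 50 mm wide (y), its top 21 mm above the worktop. Axes as the jig's.
- nest (a point): Point on the plate's upper face (8 mm above the worktop) under the centre of the dish when it is home and clamped: jig x = 50, y = 2 mm. Axes as the jig's.
- dish: Loose lidded petri dish, clear plastic, 63 mm diameter, 15 mm tall, about 60 g; origin at the centre of its underside. It lies flat in the channel, 80 to 110 mm short of the nest, and slides with little friction.
- dish_mid (a point): Centre of the dish, 7.5 mm above its underside.
- pivot (a point): Lever's vertical pivot axis, at jig x = 50, y = -85 mm, 43 mm above the worktop, on a grey toggle housing 46 (x) x 56 (y) mm, top 36 mm above the worktop. Axes as the jig's.
- grip (a point): Middle of the lever's red grip, 66 mm from the pivot: a level bar 48 mm long (40 to 88 mm from the pivot), 15 mm wide, 29 to 59 mm above the worktop. The point's x axis points outward along the lever, its -y axis (clockwise) is the side to push on: the one facing the channel.
- lever (a joint): Lever angle, rad: 0 open (points to jig -x, swung 25 degrees towards +y), growing anticlockwise from above, so the grip swings to jig -y. Dead point 1.15; locked at its stop at 1.45 (points to jig -y, swung 32 degrees towards -x). A spring holds it open before the dead point (about 8 N at the grip until 0.6, fading to 0 at 1.15, plus about 1 N as the plunger meets the dish), then throws it on to 1.45.
- bumper: Rubber tip of the plunger that comes out of the housing towards jig +y at x = 50 mm: 15 mm diameter, sprung 2 N per mm; origin at the middle of its front face, 16.5 mm above the worktop. With the lever open it stays 8 mm clear of the channel; it advances up to 18 mm as the lever swings, so it bars the nest if the lever is thrown before the dish is home.
- vial_blue: Bystander: glass vial with blue cap, 21 mm diameter, 52 mm tall; origin under its centre.
- vial_black: Bystander: glass vial with black cap, 21 mm diameter, 52 mm tall; origin under its centre.
- brass_big: Bystander: brass calibration weight, 22 mm diameter, 34 mm tall; origin under its centre.
- brass_small: Bystander: brass calibration weight, 18 mm diameter, 27 mm tall; origin under its centre.
- spare_dish: Bystander: a second lidded petri dish, 63 mm diameter, 15 mm tall, lying on the worktop away from the jig; origin under its centre.
- amber_bottle: Bystander: amber dropper bottle, 34 mm diameter, 107 mm tall; origin under its centre.
There are look-alikes about, which are no part of the job. Several things have the shape of the jig; the one meant has the colours described above.

How it is judged:
On the way, in this order (a step that is already met when the one before it is completed fails the run):
1. the dish is home against the end stop while the lever is still open (x of dish_mid in the frame of nest between -0.004 and 0.004 m and y of dish_mid in the frame of nest between -0.006 and 0.004 m and z of dish in the frame of nest below 0.004 m and value of joint lever below 0.4 rad), for 0.2 s.
2. the lever has snapped into lock with the dish home (x of dish_mid in the frame of nest between -0.004 and 0.004 m and y of dish_mid in the frame of nest between -0.006 and 0.004 m and z of dish in the frame of nest below 0.004 m and value of joint lever above 1.35 rad), for 0.2 s.
At the end, for the whole second after the job is handed in: The lever stands in lock (above 1.35 rad); the dish lies flat on the plate within 4 mm of home along the channel (4 to 6 mm across it), at rest, and the rubber tip presses on it with more than 1.5 N (all of step 2 and contact force between bumper and dish above 1.5 N and linear speed of dish below 0.01 m/s); the robot touches nothing.
It fails at once if the dish is lifted off the plate or tipped (z of dish in the frame of jig above 0.016 m or angle between dish's own z axis and vertical above 0.3 rad).
It fails at once if a bystander is moved by more than 15 mm or knocked over (distance of any of vial_blue, vial_black, brass_big, brass_small, spare_dish, amber_bottle from where it was at the start of the episode above 0.015 m or angle between any of vial_blue, vial_black, brass_big, brass_small, spare_dish, amber_bottle's own z axis and vertical above 0.4 rad).
It also fails if it takes over 45 s, if anything falls off the work surface, if the arm or the gripper's body presses on something with over 40 N, if the wrist force passes 120 N, or if a joint passes its speed limit or range.

## Working session

There is one attempt and no reset: what is moved stays moved. The work goes in short steps, Python scripts to look and compute and a tool call to move; the robot and the scene stay as the last step left them, time stands still between calls to the robot, and variables do not carry over. Pictures are saved under pics/ and viewed, and the job is handed in when it is done.

Besides the shell and the picture viewer there is one more tool, called after "Emit:" in YAML: its name, and indented under it one key for each argument. arm_command: Moves the arm, as the interface text tells. Its arguments: {"type":"object","properties":{"motion":{"type":"string"},"force":{"type":"number"}},"required":["motion"]}

```bash
mkdir -p pics; cat > h.py <<'E'
from plant import arm
import numpy as np, cv2
def K(c):
    f=c["frame"].shape[0]/2/np.tan(np.radians(c["vertical_fov"])/2); return f,c["cx"],c["cy"]
def ray(c,u,v):
    f,cx,cy=K(c); d=np.array([(u-cx)/f,(v-cy)/f,1.]); R=np.array(c["R"]);t=np.array(c["t"])
    return -R.T@t, R.T@d
def atz(c,u,v,z):
    o,d=ray(c,u,v); return o+d*(z-o[2])/d[2]
def proj(c,X):
    f,cx,cy=K(c); p=np.array(c["R"])@np.array(X)+np.array(c["t"]); return cx+f*p[0]/p[2],cy+f*p[1]/p[2]
def save(c,n,box=None,s=1):
    im=c["frame"][:,:,::-1]
    if box: im=im[box[1]:box[3],box[0]:box[2]]
    cv2.imwrite("pics/"+n,cv2.resize(im,None,fx=s,fy=s,interpolation=cv2.INTER_CUBIC))
E
python3 - <<'E'
from h import *
import pickle
s=arm.sense();print(s)
print(arm.grip_point_offset)
D={}
for n in("scene","side","wrist"):
    c=arm.camera(n);save(c,n+"0.png");D[n]=c
    print(n,{k:v for k,v in c.items() if k!="frame"})
pickle.dump(D,open("d0.pkl","wb"))
E
```

```text
{'time_s': 0.0, 'qpos': array([-1.24810497e+00,  8.79899279e-02,  1.37231010e+00, -3.74253770e-05,
        1.68361463e+00, -1.03131718e-01]), 'joint_vel': array([-0.00064208,  0.00073828, -0.00066254, -0.0011486 ,  0.00051633,
        0.00061846]), 'joint_torque': array([-3.27230318e-04, -3.51866770e+01, -3.13272607e+01, -5.03903211e-04,
        1.09001892e-02,  2.33242076e-06]), 'tcp_pos': array([ 0.22699191, -0.50040305,  0.23009172]), 'eef_rot': array([-0.69103702, -0.15022935,  0.69124305, -0.14860021]), 'contact_force': array([0.36438596, 0.09577318, 0.47907193]), 'wrist_torque': array([-0.00411037,  0.00494172,  0.00799471]), 'opening': 0.0851618393272985}
0.0187
scene {'vertical_fov': 57.34891861330428, 'cx': 276.03550680566724, 'cy': 211.22371351488565, 'R': array([[-0.78361089, -0.62122713,  0.00555187],
       [-0.25834473,  0.31772068, -0.91231111],
       [ 0.56498847, -0.71633122, -0.40946014]]), 't': array([0.59646729, 0.12667993, 1.0836808 ])}
side {'vertical_fov': 50.495252322155785, 'cx': 278.6774036605902, 'cy': 207.06902419117404, 'R': array([[-0.88589368, -0.46387929,  0.00289634],
       [-0.20253509,  0.38115932, -0.90205161],
       [ 0.41733909, -0.79970843, -0.43161847]]), 't': array([0.63487728, 0.08337049, 1.15230441])}
wrist {'vertical_fov': 71.75377651921903, 'cx': 276.94851290153963, 'cy': 213.79727413895694, 'T_tool_cam': array([[-8.72014042e-04, -2.72441135e-01,  9.62172057e-01,
        -1.41793336e-01],
       [ 9.99999583e-01,  2.22014688e-05,  9.12583425e-04,
        -5.73844747e-04],
       [-2.69986897e-04,  9.62172452e-01,  2.72441002e-01,
        -6.92549076e-02],
       [ 0.00000000e+00,  0.00000000e+00,  0.00000000e+00,
         1.00000000e+00]])}
```

View pics/scene0.png

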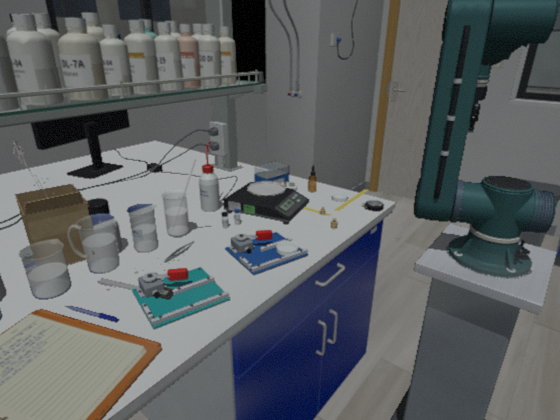

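View pics/side0.png

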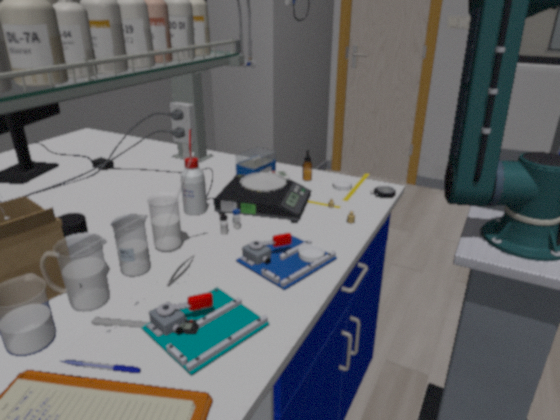

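View pics/wrist0.png

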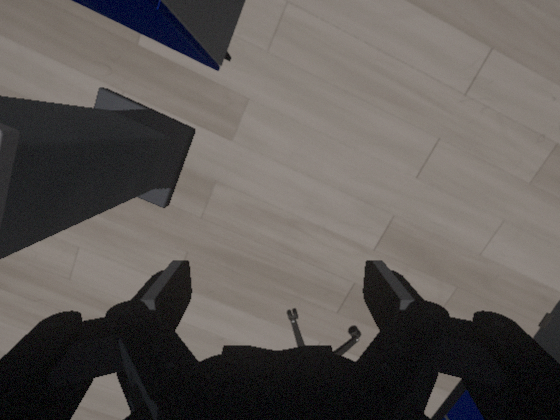

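The blue jig sits at about (265,250) in scene and (287,258) in side. The teal one is the look-alike. I'll enlarge the blue one.

```bash
python3 - <<'E'
from h import *
import pickle
D=pickle.load(open("d0.pkl","rb"))
save(D["scene"],"sc1.png",(210,200,320,280),7)
save(D["side"],"si1.png",(225,205,345,295),6.6)
for n,u,v in(("scene",265,250),("side",287,260)): print(atz(D[n],u,v,0.008))
E
```

```text
[0.50101117 0.37876971 0.008     ]
[0.49186213 0.38726282 0.008     ]
```

View pics/sc1.png

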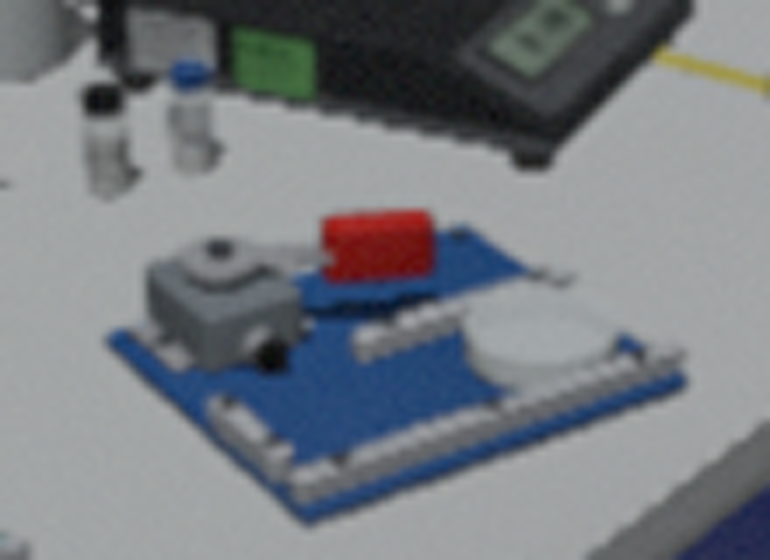

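View pics/si1.png

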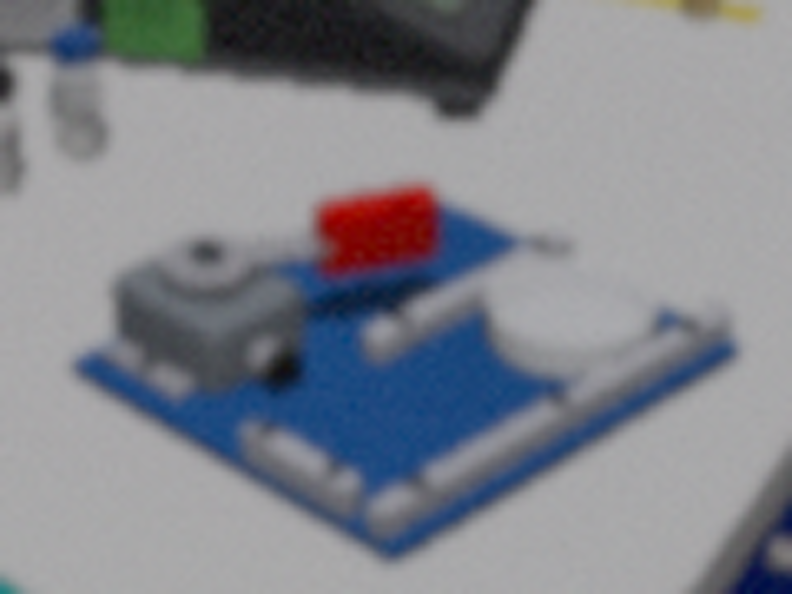

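```bash
cat > fit.py <<'E'
from h import *
import pickle
from scipy.optimize import least_squares
D=pickle.load(open("d0.pkl","rb"))
P=[]
def add(cam,pts,o,s):
    for X,(u,v) in pts: P.append((cam,np.array(X)/1000,(u/s+o[0],v/s+o[1])))
add("scene",[((90,47,0),(308,524)),((-90,47,8),(688,374)),((-90,-115,8),(468,226)),((90,-115,8),(108,333)),((90,33.5,19),(292,478)),((50,-85,50),(220,246))],(210,200),7)
add("side",[((90,47,0),(392,562)),((-90,47,8),(740,342)),((-90,-115,8),(452,203)),((90,-115,8),(76,362)),((50,-85,50),(207,252))],(225,205),6.6)
def tw(p,X):
    c,s=np.cos(p[2]),np.sin(p[2]); return np.array([p[0]+c*X[0]-s*X[1],p[1]+s*X[0]+c*X[1],X[2]])
def res(p): return np.array([np.array(proj(D[c],tw(p,X)))-uv for c,X,uv in P]).ravel()
best=None
for a in np.arange(-3,3.1,1):
    r=least_squares(res,[.49,.38,a])
    if best is None or r.cost<best.cost: best=r
p=best.x;print(p,np.degrees(p[2]));print(best.fun.reshape(-1,2).round(2))
if __name__=="__main__":
  for n,box,s in(("scene",(210,200,320,280),7),("side",(225,205,345,295),6.6)):
    im=D[n]["frame"][box[1]:box[3],box[0]:box[2],::-1];im=cv2.resize(im,None,fx=s,fy=s,interpolation=cv2.INTER_CUBIC).copy()
    def L(pts,col):
        q=np.array([proj(D[n],tw(p,np.array(X)/1000)) for X in pts]);q=((q-box[:2])*s).astype(int)
        cv2.polylines(im,[q],True,col,1)
    for z in(0,8): L([(-90,-115,z),(90,-115,z),(90,47,z),(-90,47,z)],(0,255,255))
    L([(-90,33.5,19),(90,33.5,19)],(0,255,0));L([(-90,-33.5,19),(15,-33.5,19)],(0,255,0));L([(81.5,-25,21),(81.5,25,21)],(0,255,0))
    L([(27,-113,36),(73,-113,36),(73,-57,36),(27,-57,36)],(255,0,255))
    a=np.pi-np.radians(25);e=np.array([np.cos(a),np.sin(a)]);m=np.array([-e[1],e[0]]);b=np.array([50,-85])
    for z in(29,59): L([tuple(b+e*i+m*j)+(z,) for i,j in((40,-7.5),(88,-7.5),(88,7.5),(40,7.5))],(255,255,0))
    cv2.imwrite("pics/ov_%s.png"%n,im)
    # dish outline
E
python3 fit.py
```

```text
[0.46201358 0.38999152 1.24813375] 71.51279620917228
[[-0.42  1.59]
 [ 1.18  0.96]
 [ 0.71 -0.36]
 [-0.14 -0.23]
 [-0.9  -0.56]
 [ 0.67 -0.13]
 [ 0.1   1.57]
 [ 1.52  0.53]
 [-3.35 -2.42]
 [-0.28 -0.95]
 [ 0.75 -1.02]]
```

```bash
sleep 0
```

```text
(no output)
```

View pics/ov_scene.png

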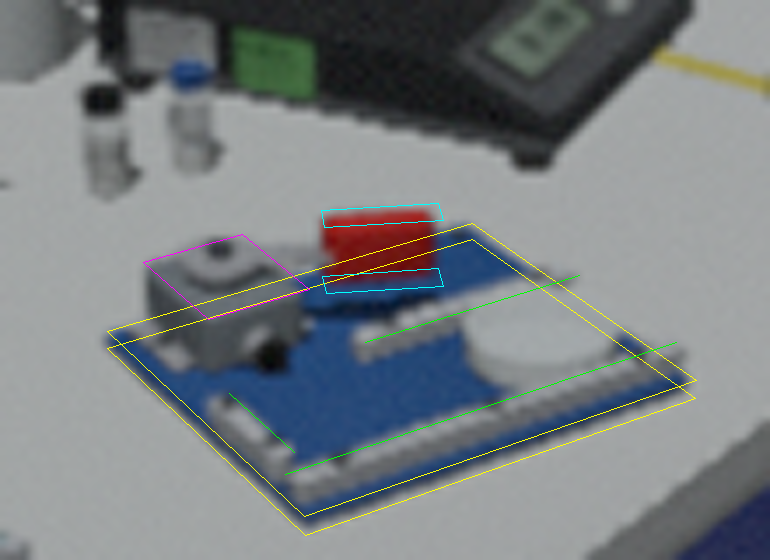

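View pics/ov_side.png

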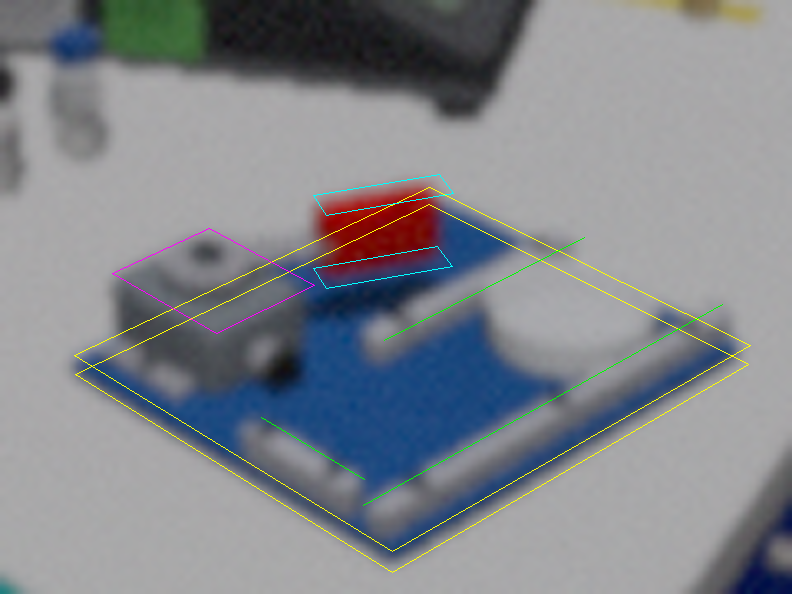

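```bash
cat >> h.py <<'E'
from scipy.spatial.transform import Rotation as Rn
def axes():
    s=arm.sense(); return s["tcp_pos"],Rn.from_quat(s["eef_rot"]).as_matrix()
E
python3 - <<'E'
from h import *
p,R=axes();print(p);print(R.round(3)); print(np.degrees(np.arctan2(p[1],p[0])),np.hypot(*p[:2]))
E
```

```text
[ 0.2270605  -0.50051434  0.2303696 ]
[[-0.001  0.413 -0.911]
 [ 0.002 -0.911 -0.413]
 [-1.    -0.002 -0.   ]]
-65.5983741786328 0.5496099248353298
```

Emit:
arm_command:
  motion: "-0.83 0 0 0 -0.04 -1 1; -0.83 0 0 0 -0.04 -1 1; -0.83 0 0 0 -0.04 -1 1; -0.83 0 0 0 -0.04 -1 1; -0.83 0 0 0 -0.04 -1 1; -0.83 0 0 0 -0.04 -1 1; -0.83 0 0 0 -0.04 -1 1; -0.83 0 0 0 -0.04 -1 1; -0.83 0 0 0 -0.04 -1 1; -0.83 0 0 0 -0.04 -1 1"

```text
time_s: 0.98
tcp_pos: [0.5033, -0.2204, 0.2307]
eef_rot: [-0.593, -0.386, 0.593, -0.385]
contact_force: [0.4, -0.2, 0.9]
opening: 0.0853
```

Emit:
arm_command:
  motion: "-0.83 0 0 0 -0.04 -1 1; -0.83 0 0 0 -0.04 -1 1; -0.83 0 0 0 -0.04 -1 1; -0.83 0 0 0 -0.04 -1 1; -0.83 0 0 0 -0.04 -1 1; -0.83 0 0 0 -0.04 -1 1; -0.83 0 0 0 -0.04 -1 1; -0.83 0 0 0 -0.04 -1 1; -0.83 0 0 0 -0.04 -1 1; -0.83 0 0 0 -0.04 -1 1"

```text
time_s: 1.82
tcp_pos: [0.5233, 0.1709, 0.2306]
eef_rot: [0.417, 0.571, -0.418, 0.57]
contact_force: [0.2, -0.1, -0.2]
opening: 0.0855
```

Emit:
arm_command:
  motion: "-0.83 0 0 0 -0.04 -1 1; -0.83 0 0 0 -0.04 -1 1; -0.83 0 0 0 -0.04 -1 1; 0 0 0 0 0 0 1; 0 0 0 0 0 0 1; 0 0 0 0 0 0 1"

```text
time_s: 2.32
tcp_pos: [0.4754, 0.2784, 0.2309]
eef_rot: [0.354, 0.612, -0.355, 0.612]
contact_force: [-0.5, -0.1, -0.4]
opening: 0.0854
```

```bash
python3 - <<'E'
from h import *
import pickle
p,R=axes();print(p,R.round(3),arm.sense()["qpos"],arm.sense()["contact_force"])
c=arm.camera("wrist");T=np.array(c["T_tool_cam"]);W=np.eye(4);W[:3,:3]=R;W[:3,3]=p
C=np.linalg.inv(W@T);c["R"]=C[:3,:3];c["t"]=C[:3,3]
pickle.dump(c,open("w1.pkl","wb"));save(c,"w1.png",None,1.42)
E
```

```text
[0.47535043 0.27835913 0.23092659] [[-0.     0.867  0.498]
 [-0.001  0.498 -0.867]
 [-1.    -0.001  0.001]] [ 4.27377775e-01  8.97515211e-02  1.36876522e+00 -9.41036000e-04
  1.68371854e+00 -9.36953482e-02] [-0.45526851 -0.12333703 -0.41148669]
```

View pics/w1.png

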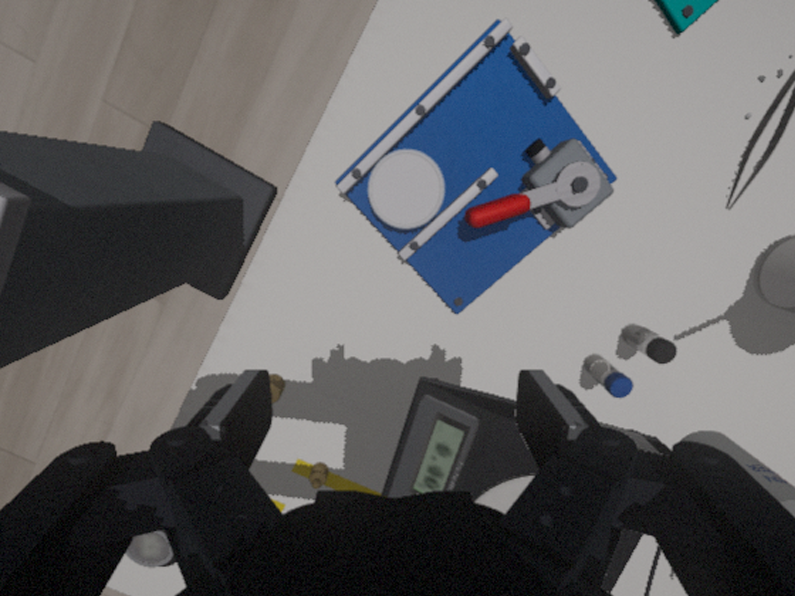

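Clear view: plate corners at about (617,180), (500,18), (336,187) and (458,313). The dish top is centred near (406,190), and the lever is open with its grip at (498,208). Next I'll fit the jig pose.

```bash
cat > fit2.py <<'E'
from h import *
import pickle
from scipy.optimize import least_squares
c=pickle.load(open("w1.pkl","rb"));s=1.42
P=[((90,-115,8),(617,180)),((90,47,8),(501,17)),((-90,47,8),(335,186)),((-90,-115,8),(458,313)),((50,-85,50),(580,184))]
def tw(p,X):
    X=np.array(X)/1000;C,S=np.cos(p[2]),np.sin(p[2]); return np.array([p[0]+C*X[0]-S*X[1],p[1]+S*X[0]+C*X[1],X[2]])
r=least_squares(lambda p:np.array([np.array(proj(c,tw(p,X)))-np.array(uv)/s for X,uv in P]).ravel(),[.46,.39,1.25])
p=r.x;np.save("jig.npy",p);print(p,np.degrees(p[2]),r.fun.reshape(-1,2).round(2).tolist())
def toj(w):
    C,S=np.cos(p[2]),np.sin(p[2]);d=w[:2]-p[:2];return 1000*np.array([C*d[0]+S*d[1],-S*d[0]+C*d[1]])
d=atz(c,406/s,189.5/s,.023);print("dish",d,toj(d))
for n,u,v,z in(("blue",620,384,.05),("black",661,349,.05),("brassb",277,388,.03),("brasss",318,476,.02)): w=atz(c,u/s,v/s,z);print(n,w.round(3),toj(w).round(0))
im=cv2.resize(c["frame"][:,:,::-1],None,fx=s*2,fy=s*2,interpolation=cv2.INTER_CUBIC)
def L(pts,col):
    q=(np.array([proj(c,tw(p,X)) for X in pts])*s*2).astype(int);cv2.polylines(im,[q],True,col,1)
L([(-90,-115,8),(90,-115,8),(90,47,8),(-90,47,8)],(0,255,255))
L([(-90,33.5,19),(90,33.5,19)],(0,255,0));L([(-90,-33.5,19),(15,-33.5,19)],(0,255,0));L([(81.5,-25,21),(81.5,25,21)],(0,255,0))
L([(27,-113,36),(73,-113,36),(73,-57,36),(27,-57,36)],(255,0,255))
a=np.pi-np.radians(25);e=np.array([np.cos(a),np.sin(a)]);m=np.array([-e[1],e[0]]);b=np.array([50,-85])
L([tuple(b+e*i+m*j)+(59,) for i,j in((40,-7.5),(88,-7.5),(88,7.5),(40,7.5))],(255,255,0))
dj=toj(d);L([(dj[0]+31.5*np.cos(t),dj[1]+31.5*np.sin(t),23) for t in np.linspace(0,6.28,40)],(0,0,255))
cv2.imwrite("pics/ov2.png",im[0:650,600:1300])
E
python3 fit2.py
```

```text
[0.46709871 0.3875583  1.26925317] 72.72284979521112 [[1.72, -0.87], [-1.38, 0.1], [-1.06, -1.9], [-0.48, 2.56], [1.15, 0.73]]
dish [0.45102239 0.34174209 0.023     ] [-48.52352419   1.74380624]
blue [0.692 0.294 0.05 ] [ -23. -242.]
black [0.701 0.337 0.05 ] [  21. -238.]
brassb [0.437 0.131 0.03 ] [-254.  -47.]
brasss [0.515 0.057 0.02 ] [-302. -144.]
```

View pics/ov2.png

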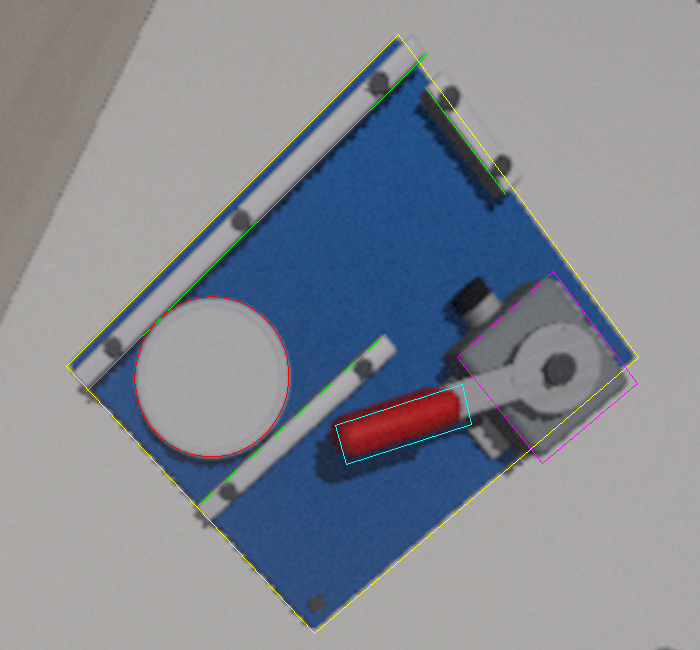

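```bash
cat >> h.py <<'E'
def jw(x,y,z=0):
    p=np.load("jig.npy");C,S=np.cos(p[2]),np.sin(p[2]);return np.array([p[0]+(C*x-S*y)/1000,p[1]+(S*x+C*y)/1000,z/1000])
def tj(w):
    p=np.load("jig.npy");C,S=np.cos(p[2]),np.sin(p[2]);d=np.array(w)[:2]-p[:2];return 1000*np.array([C*d[0]+S*d[1],-S*d[0]+C*d[1]])
def plan(way,start=None):
    """way: list of (jx,jy,z_mm,jigyaw_deg of tool y,N). prints rows"""
    p0,R0=axes()
    if start is not None:
        p0=jw(*start[:3]);R0=mk(start[3])
    for x,y,z,a,N in way:
        p1=jw(x,y,z);R1=mk(a);rv=Rn.from_matrix(R0.T@R1).as_rotvec()
        R=R0
        for i in range(N):
            d=R.T@((p1-p0)/N)/.04; print(" ".join("%.3f"%v for v in [*(np.degrees(rv)/N/5),*d]))
            R=R@Rn.from_rotvec(rv/N).as_matrix()
        print('--'); p0,R0=p1,R1
def mk(a):
    a=np.radians(a)+np.load("jig.npy")[2]; y=np.array([np.cos(a),np.sin(a),0]);x=np.array([0,0,-1.]);return np.c_[x,y,np.cross(x,y)]
def st():
    p,R=axes();s=arm.sense();print("jig",tj(p).round(1),"z",(p[2]*1000).round(1),"yaw",(np.degrees(np.arctan2(R[1,1],R[0,1])-np.load("jig.npy")[2])).round(1),"F",s["contact_force"].round(1),"t",s["time_s"],"q6",s["qpos"][5].round(2),"open",s["opening"].round(3))
E
python3 - <<'E'
from h import *
st();plan([(-115,1,100,0,9),(-115,1,40,0,2)])
E
```

```text
Traceback (most recent call last):
  File "h.py", line 38, in st
    p,R=axes();s=arm.sense();print("jig",tj(p).round(1),"z",(p[2]*1000).round(1),"yaw",(np.degrees(np.arctan2(R[1,1],R[0,1])-np.load("jig.npy")[2])).round(1),"F",s["contact_force"].round(1),"t",s["time_s"],"q6",s["qpos"][5].round(2),"open",s["opening"].round(3))
                                                                                                                                                                                                                                                ^^^^^^^^^^^^^^^^^^
AttributeError: 'float' object has no attribute 'round'
```

```bash
sed -i 's/s\["opening"\].round(3)/s["opening"]/' h.py
python3 - <<'E'
from h import *
st();plan([(-115,1,100,0,9),(-115,1,40,0,2)])
E
```

```text
jig [-102.3  -40.9] z 231.0 yaw -43.0 F [-0.5  0.2 -0.2] t 2.3667 q6 -0.09 open 0.08590243664303937
-0.955 0.001 0.001 0.364 -0.105 -0.061
-0.955 0.001 0.001 0.364 -0.099 -0.070
-0.955 0.001 0.001 0.364 -0.093 -0.078
-0.955 0.001 0.001 0.364 -0.087 -0.085
-0.955 0.001 0.001 0.364 -0.079 -0.092
-0.955 0.001 0.001 0.364 -0.071 -0.099
-0.955 0.001 0.001 0.364 -0.063 -0.104
-0.955 0.001 0.001 0.364 -0.054 -0.109
-0.955 0.001 0.001 0.364 -0.045 -0.113
--
0.000 0.000 0.000 0.750 0.000 0.000
0.000 0.000 0.000 0.750 0.000 0.000
--
```

Emit:
arm_command:
  motion: "-0.955 0 0 0.364 -0.105 -0.06 0; -0.955 0 0 0.364 -0.1 -0.07 0; -0.955 0 0 0.364 -0.09 -0.08 0; -0.955 0 0 0.364 -0.09 -0.085 0; -0.955 0 0 0.364 -0.08 -0.09 0; -0.955 0 0 0.364 -0.07 -0.1 0; -0.955 0 0 0.364 -0.06 -0.105 0; -0.955 0 0 0.364 -0.055 -0.11 0; -0.955 0 0 0.364 -0.045 -0.11 0; 0 0 0 0 0 0 0"
  force: 40

```text
time_s: 3.2
tcp_pos: [0.4299, 0.2762, 0.0966]
eef_rot: [0.105, 0.701, -0.108, 0.697]
contact_force: [-0.6, 0.3, -0.7]
opening: 0.0002
```

```bash
cat >> h.py <<'E'
def wr(n,s=1.42,box=None):
    import pickle
    p,R=axes();c=arm.camera("wrist");T=np.array(c["T_tool_cam"]);W=np.eye(4);W[:3,:3]=R;W[:3,3]=p
    C=np.linalg.inv(W@T);c["R"]=C[:3,:3];c["t"]=C[:3,3]
    pickle.dump(c,open(n+".pkl","wb"));save(c,n+".png",box,s);return c
E
python3 - <<'E'
from h import *
st();wr("w2")
E
```

```text
jig [-117.4    2.5] z 96.6 yaw -0.0 F [-0.6  0.3 -0.7] t 3.2 q6 -0.81 open 0.0001694397708155645
```

View pics/w2.png

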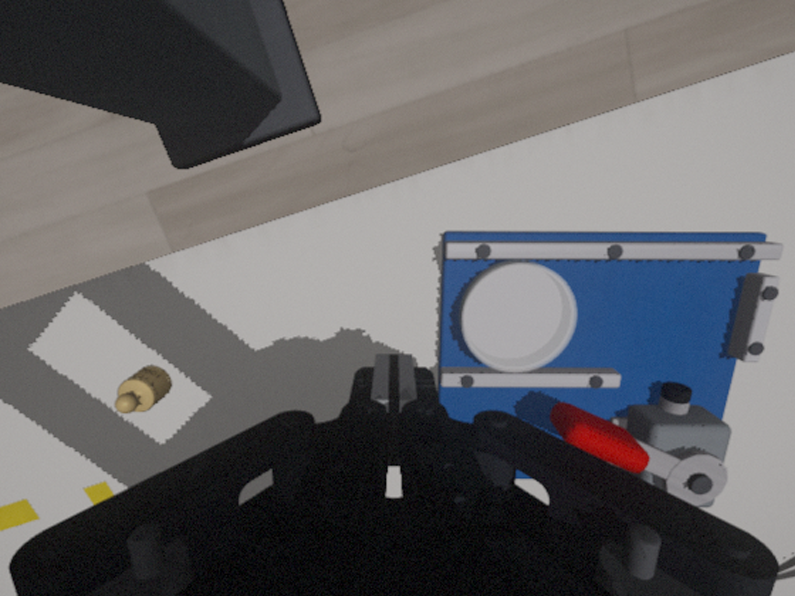

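```bash
cat > fit3.py <<'E'
from h import *
import pickle
from scipy.optimize import least_squares
c=pickle.load(open("w2.pkl","rb"));s=1.42
P=[((-90,47,8),(443,233)),((90,42.5+4.5-4.5*0,8),(765,234)),((-90,33.5,19),(443,259)),((-90,-33.5,19),(441,374)),((15,-33.5,19),(620,371)),((50,-85,50),(701,483))]
def tw(p,X):
    X=np.array(X)/1000;C,S=np.cos(p[2]),np.sin(p[2]); return np.array([p[0]+C*X[0]-S*X[1],p[1]+S*X[0]+C*X[1],X[2]])
r=least_squares(lambda p:np.array([np.array(proj(c,tw(p,X)))-np.array(uv)/s for X,uv in P]).ravel(),[.46,.39,1.25])
p=r.x;np.save("jig3.npy",p);print(p,np.degrees(p[2]),r.fun.reshape(-1,2).round(2).tolist())
def toj(w):
    C,S=np.cos(p[2]),np.sin(p[2]);d=w[:2]-p[:2];return 1000*np.array([C*d[0]+S*d[1],-S*d[0]+C*d[1]])
d=atz(c,515/s,314/s,.023);print("dish",d,toj(d))
z=2.2;im=cv2.resize(c["frame"][:,:,::-1],None,fx=z,fy=z,interpolation=cv2.INTER_CUBIC)
def L(pts,col):
    q=(np.array([proj(c,tw(p,X)) for X in pts])*z).astype(int);cv2.polylines(im,[q],True,col,1)
L([(-90,-115,8),(90,-115,8),(90,47,8),(-90,47,8)],(0,255,255))
L([(-90,33.5,19),(90,33.5,19)],(0,255,0));L([(-90,-33.5,19),(15,-33.5,19)],(0,255,0));L([(81.5,-25,21),(81.5,25,21)],(0,255,0))
L([(27,-113,36),(73,-113,36),(73,-57,36),(27,-57,36)],(255,0,255))
a=np.pi-np.radians(25);e=np.array([np.cos(a),np.sin(a)]);m=np.array([-e[1],e[0]]);b=np.array([50,-85])
L([tuple(b+e*i+m*j)+(59,) for i,j in((40,-7.5),(88,-7.5),(88,7.5),(40,7.5))],(255,255,0))
dj=toj(d);L([(dj[0]+31.5*np.cos(t),dj[1]+31.5*np.sin(t),23) for t in np.linspace(0,6.28,40)],(0,0,255))
cv2.imwrite("pics/ov3.png",im[320:900,500:])
E
python3 fit3.py
```

```text
[0.465458   0.38713265 1.27105057] 72.82583312704665 [[-1.42, -1.03], [2.12, -1.95], [-0.42, -0.01], [-1.47, -0.27], [0.39, 2.0], [0.7, 2.46]]
dish [0.44700918 0.34056478 0.023     ] [-49.93900199   3.8757826 ]
```

View pics/ov3.png

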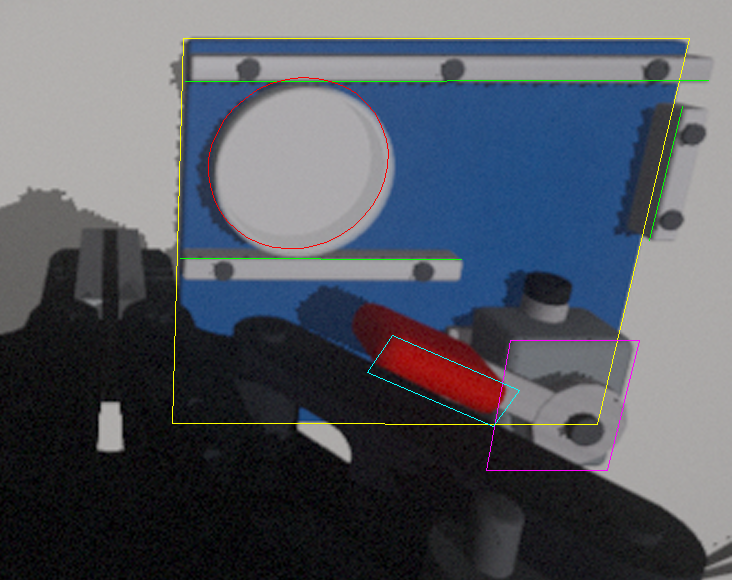

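```bash
cp jig3.npy jig.npy; python3 - <<'E'
from h import *
st();plan([(-116,1,16,0,3)])
E
```

```text
jig [-115.5    0.3] z 98.4 yaw -0.3 F [ 0.2 -0.2 -0.3] t 3.25 q6 -0.81 open -0.0002541059745461785
-0.017 -0.011 0.012 0.687 -0.002 -0.004
-0.017 -0.011 0.012 0.687 -0.003 -0.005
-0.017 -0.011 0.012 0.687 -0.004 -0.005
--
```

Emit:
arm_command:
  motion: "0 0 0 0.69 0 0 0; 0 0 0 0.69 0 0 0; 0 0 0 0.69 0 0 0; 0 0 0 0 0 0 0; 0 0 0 0 0.2 0 0; 0 0 0 0 0.2 0 0; 0 0 0 0 0 0 0"

```text
time_s: 3.83
tcp_pos: [0.4394, 0.2966, 0.0206]
eef_rot: [0.107, 0.697, -0.104, 0.701]
contact_force: [0.6, -0.6, 0.6]
opening: 0.0001
```

```bash
python3 - <<'E'
from h import *
st();wr("w4")
c=arm.camera("side");save(c,"si4.png",(225,185,345,285),6.6)
E
```

```text
jig [-94.2  -1.9] z 20.6 yaw -0.0 F [ 0.6 -0.6  0.6] t 3.8333 q6 -0.78 open 0.00014884932034740244
```

View pics/w4.png

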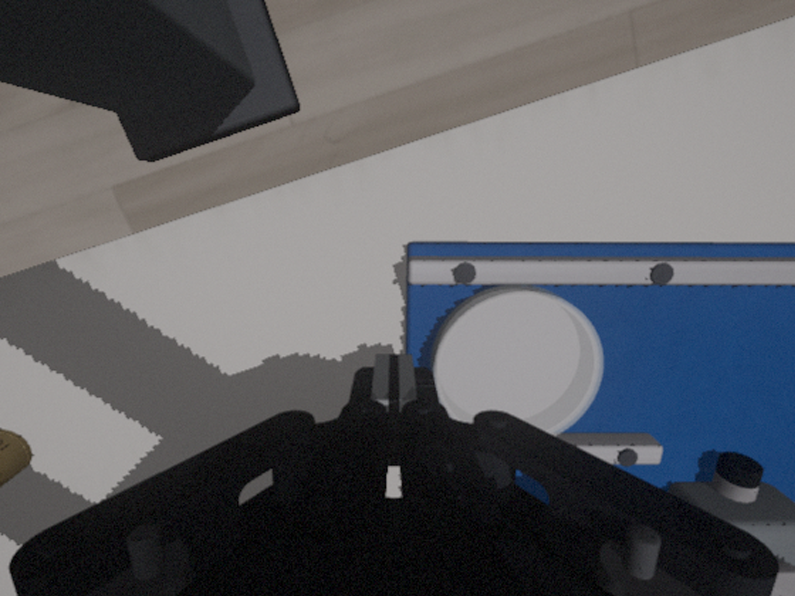

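View pics/si4.png

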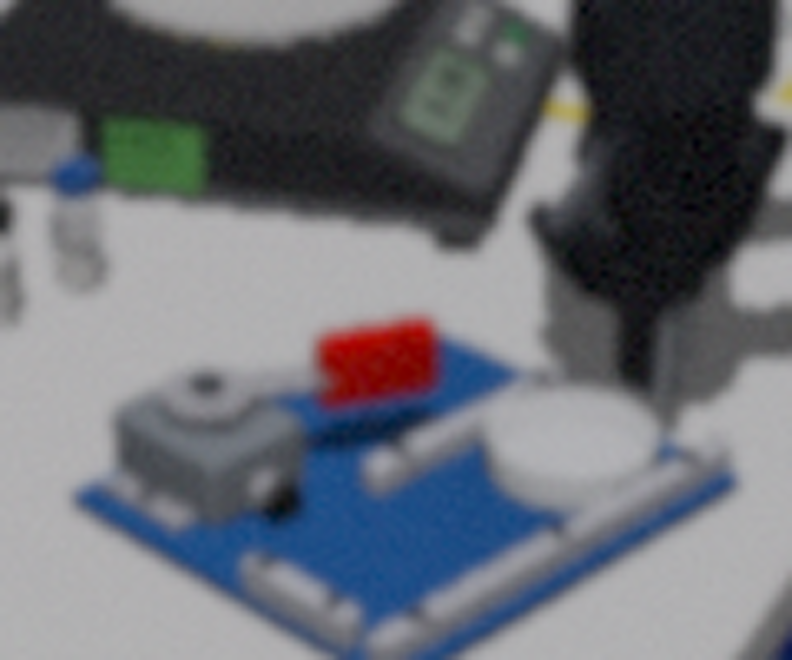

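Emit:
arm_command:
  motion: "0 0 0 0 0 0 0; 0 0 0 0 0 0 0"

```text
time_s: 4.1
tcp_pos: [0.4369, 0.2945, 0.0184]
eef_rot: [0.106, 0.699, -0.105, 0.7]
contact_force: [0.0, 0.5, -0.6]
opening: -0.0005
```

```bash
python3 - <<'E'
from h import *
st()
E
```

```text
jig [-97.  -0.] z 18.4 yaw -0.0 F [ 0.   0.5 -0.6] t 4.1 q6 -0.79 open -0.0004523127224078193
```

Emit:
arm_command:
  motion: "0 0 0 0.05 0.1 0 0; 0 0 0 0.05 0.1 0 0; 0 0 0 0 0.15 0 0; 0 0 0 0 0.2 0 0; 0 0 0 0 0.2 0 0; 0 0 0 0 0.2 0 0; 0 0 0 0 0.2 0 0; 0 0 0 0 0.2 0 0; 0 0 0 0 0.15 0 0; 0 0 0 0 0.1 0 0"

```text
time_s: 4.93
tcp_pos: [0.456, 0.3552, 0.0146]
eef_rot: [0.105, 0.699, -0.106, 0.7]
contact_force: [-1.2, -5.1, 6.7]
opening: 0.0002
```

```bash
python3 - <<'E'
from h import *
st();wr("w5")
E
```

```text
jig [-33.3  -0.4] z 14.6 yaw 0.0 F [-1.2 -5.1  6.7] t 4.9333 q6 -0.71 open 0.0002245491618836972
```

View pics/w5.png

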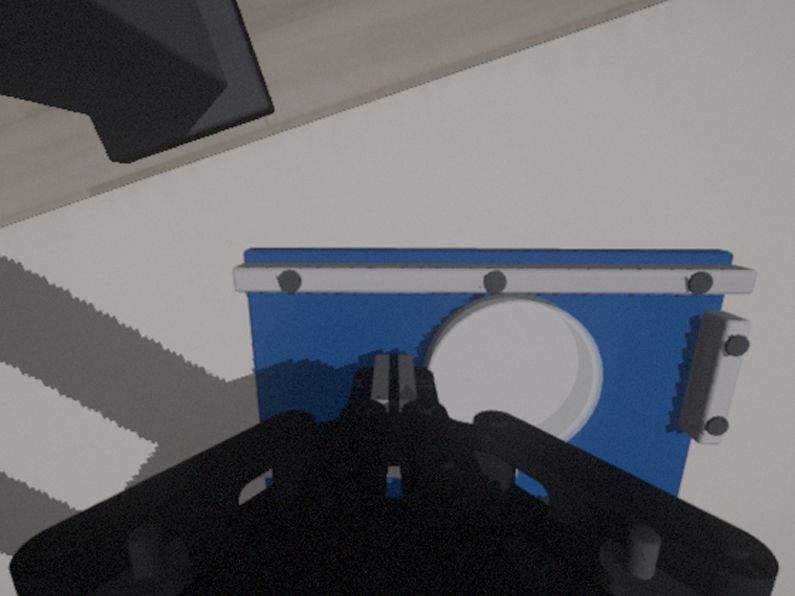

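Emit:
arm_command:
  motion: "0 0 0 -0.05 0.1 0 0; 0 0 0 0 0.1 0 0; 0 0 0 0 0.1 0 0; 0 0 0 0 0.1 0 0; 0 0 0 0 0.1 0 0; 0 0 0 0 0.1 0 0; 0 0 0 0 0.05 0 0; 0 0 0 0 0 0 0"

```text
time_s: 5.65
tcp_pos: [0.4632, 0.3809, 0.0154]
eef_rot: [0.106, 0.699, -0.105, 0.699]
contact_force: [-0.6, -0.6, 1.3]
opening: 0.0002
```

```bash
python3 - <<'E'
from h import *
st();wr("w6")
E
```

```text
jig [-6.7  0.3] z 15.4 yaw 0.0 F [-0.6 -0.6  1.3] t 5.65 q6 -0.68 open 0.00016805304511565588
```

View pics/w6.png

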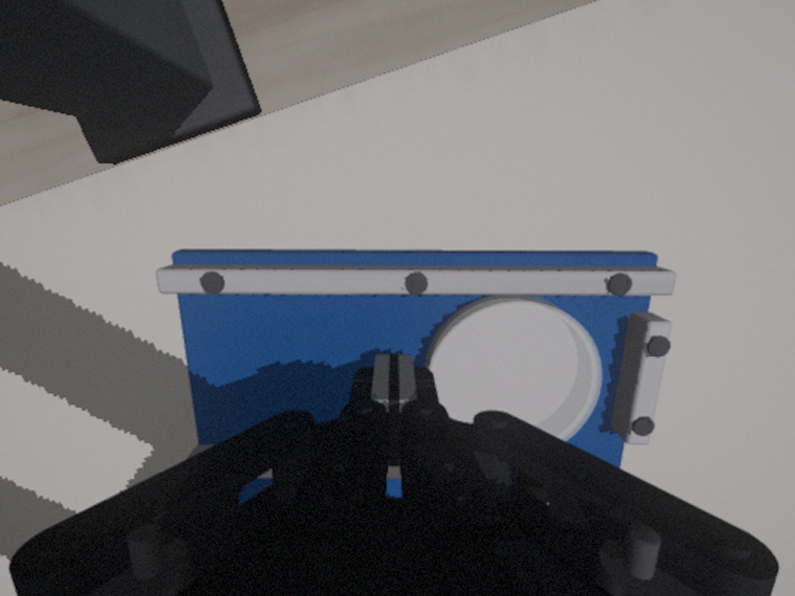

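Emit:
arm_command:
  motion: "0 0 0 0 0.06 0 0; 0 0 0 0 0.06 0 0; 0 0 0 0 0.05 0 0; 0 0 0 0 0 0 0; 0 0 0 0 0 0 0"

```text
time_s: 6.12
tcp_pos: [0.465, 0.387, 0.0152]
eef_rot: [0.106, 0.699, -0.105, 0.699]
contact_force: [-0.6, -0.6, 0.0]
opening: 0.0001
```

```bash
python3 - <<'E'
from h import *
st();wr("w7",2.2,(200,150,560,420))
E
```

```text
jig [-0.3  0.4] z 15.2 yaw 0.0 F [-0.6 -0.6  0. ] t 6.1167 q6 -0.67 open 9.360851842171496e-05
```

View pics/w7.png

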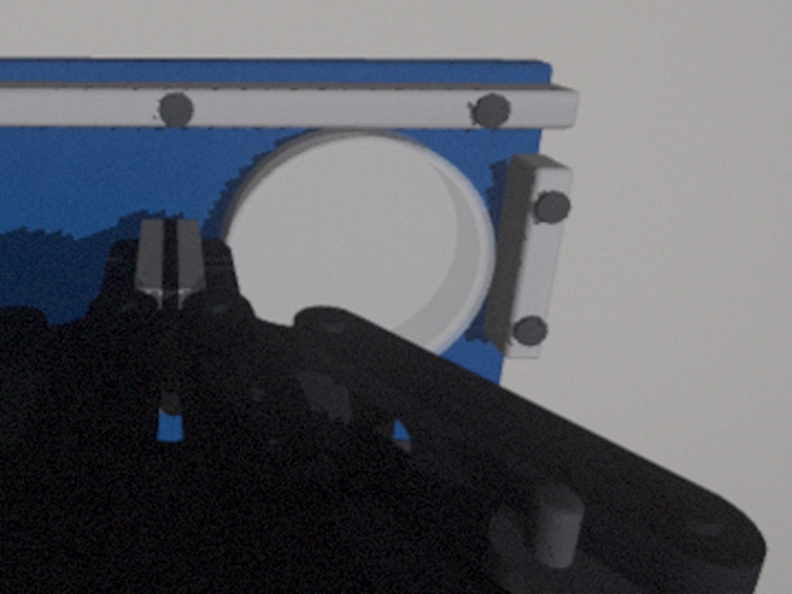

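Emit:
arm_command:
  motion: "0 0 0 0 0.04 0 0; 0 0 0 0 0.03 0 0; 0 0 0 0 0 0 0; 0 0 0 0 0 0 0"

```text
time_s: 6.5
tcp_pos: [0.4659, 0.3895, 0.0154]
eef_rot: [0.106, 0.699, -0.106, 0.699]
contact_force: [0.1, -0.1, 0.0]
opening: -0.0
```

```bash
python3 - <<'E'
from h import *
st();wr("w8",2.2,(200,150,560,420))
E
```

```text
jig [2.4 0.3] z 15.4 yaw 0.0 F [ 0.1 -0.1  0. ] t 6.5 q6 -0.67 open -4.461251886922553e-05
```

View pics/w8.png

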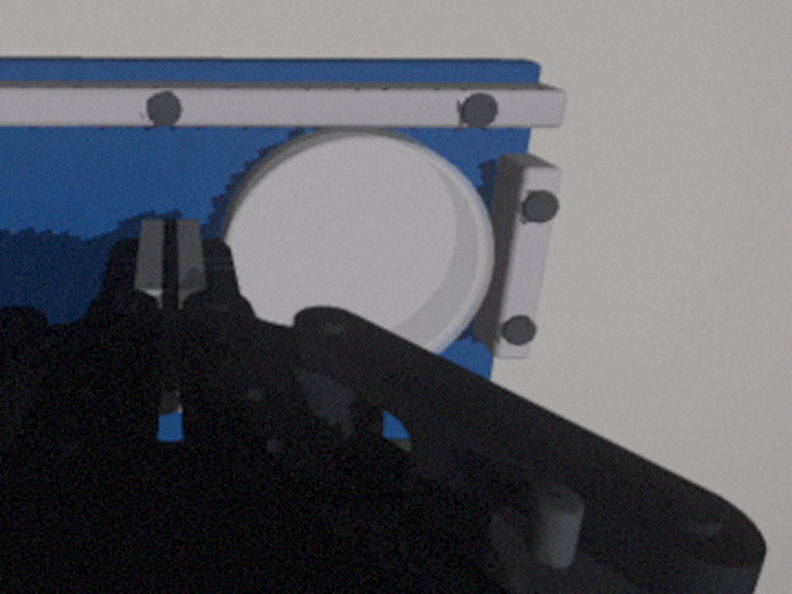

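Emit:
arm_command:
  motion: "0 0 0 0 0.04 0 0; 0 0 0 0 0.02 0 0; 0 0 0 0 0 0 0; 0 0 0 0 0 0 0"

```text
time_s: 6.88
tcp_pos: [0.4666, 0.3918, 0.0154]
eef_rot: [0.106, 0.699, -0.106, 0.699]
contact_force: [-0.9, -0.5, 0.3]
opening: 0.0005
```

Emit:
arm_command:
  motion: "0 0 0 0 0.03 0 0; 0 0 0 0 0 0 0; 0 0 0 0 0 0 0"

```text
time_s: 7.13
tcp_pos: [0.4669, 0.3929, 0.0154]
eef_rot: [0.106, 0.699, -0.106, 0.699]
contact_force: [0.7, -0.2, -0.1]
opening: -0.0002
```

```bash
python3 - <<'E'
from h import *
st();wr("w9",2.2,(200,150,560,420))
E
```

```text
jig [5.9 0.3] z 15.4 yaw 0.0 F [ 0.7 -0.2 -0.1] t 7.1333 q6 -0.66 open -0.00022386272821648296
```

View pics/w9.png

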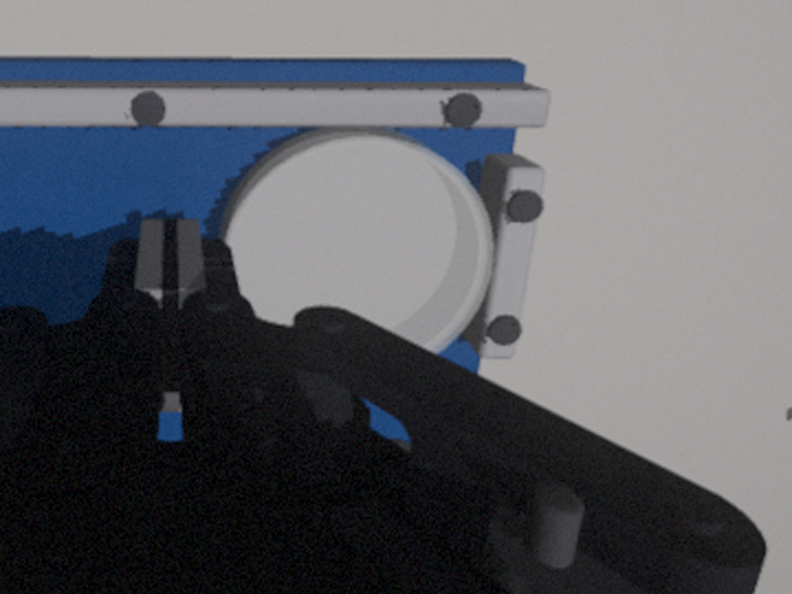

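Emit:
arm_command:
  motion: "0 0 0 0 0.03 0 0; 0 0 0 0 0 0 0; 0 0 0 0 0 0 0"

```text
time_s: 7.43
tcp_pos: [0.4673, 0.394, 0.0154]
eef_rot: [0.106, 0.699, -0.106, 0.699]
contact_force: [0.3, 0.7, 0.4]
opening: 0.0002
```

Emit:
arm_command:
  motion: "0 0 0 0 0.03 0 0; 0 0 0 0 0 0 0; 0 0 0 0 0 0 0"

```text
time_s: 7.68
tcp_pos: [0.4675, 0.3948, 0.0154]
eef_rot: [0.105, 0.699, -0.106, 0.699]
contact_force: [-0.1, -1.8, 0.3]
opening: -0.0
```

```bash
python3 - <<'E'
from h import *
st();wr("w10",2.2,(200,150,560,420))
E
```

```text
jig [7.9 0.3] z 15.4 yaw -0.0 F [-0.1 -1.8  0.3] t 7.6833 q6 -0.66 open -1.820328912130512e-05
```

View pics/w10.png

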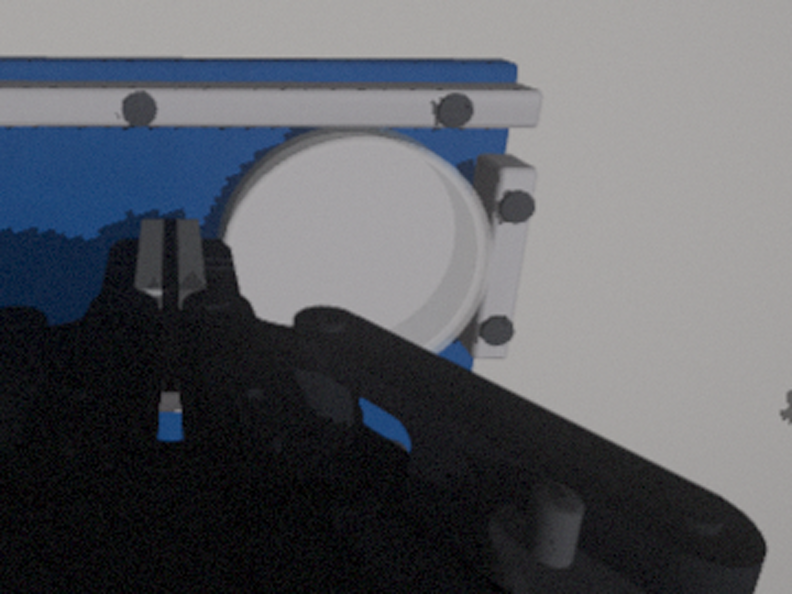

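Emit:
arm_command:
  motion: "0 0 0 0 0.04 0 0; 0 0 0 0 0 0 0; 0 0 0 0 0 0 0"

```text
time_s: 7.98
tcp_pos: [0.4676, 0.3951, 0.0152]
eef_rot: [0.104, 0.7, -0.107, 0.699]
contact_force: [-1.9, -5.6, 2.3]
opening: -0.0005
```

Emit:
arm_command:
  motion: "0 0 0 0 -0.1 0 0; 0 0 0 0 -0.3 0 0; 0 0 0 0 -0.5 0 0; 0 0 0 -0.5 0 0 0; 0 0 0 -0.7 0 0 0; 0 0 0 -0.7 0 0 0; 0 0 0 0 0 0 0; 0 0 0 0 0 0 0"

```text
time_s: 8.65
tcp_pos: [0.4592, 0.3637, 0.0945]
eef_rot: [0.107, 0.697, -0.104, 0.701]
contact_force: [-0.9, 0.0, -0.2]
opening: 0.0002
```

```bash
python3 - <<'E'
from h import *
st();wr("w11")
plan([(2,-27,80,-25,5),(2,-27,38,-25,2)])
E
```

```text
jig [-24.2  -0.9] z 94.5 yaw 0.0 F [-0.9  0.  -0.2] t 8.65 q6 -0.7 open 0.0001743960575345969
1.000 0.002 -0.006 0.062 0.137 0.135
1.000 0.002 -0.006 0.062 0.148 0.123
1.000 0.002 -0.006 0.062 0.158 0.109
1.000 0.002 -0.006 0.062 0.167 0.095
1.000 0.002 -0.006 0.062 0.175 0.080
--
0.000 0.000 0.000 0.525 0.000 0.000
0.000 0.000 0.000 0.525 0.000 0.000
--
```

View pics/w11.png

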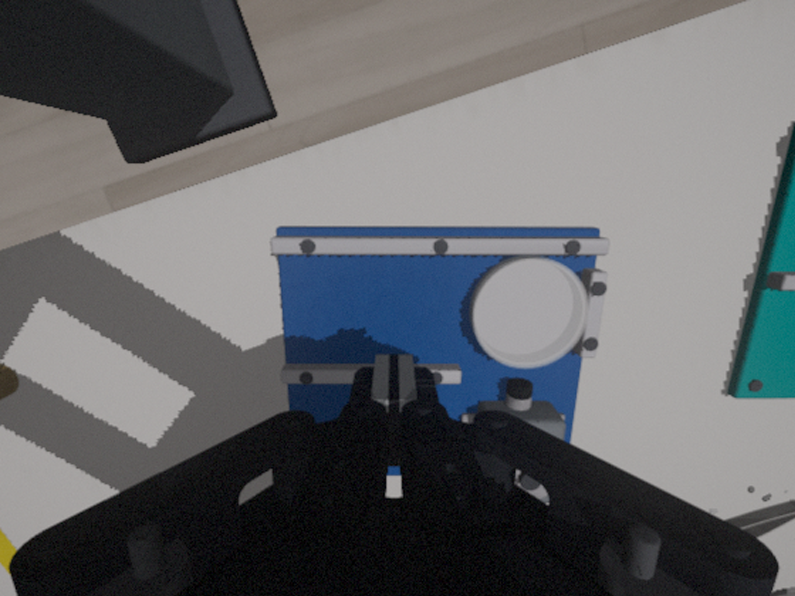

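The dish is against the stop, at about (530,312), and is clear of the fingers. Next I go to the lever.

Emit:
arm_command:
  motion: "1 0 0 0.05 0.14 0.13 0; 1 0 0 0.05 0.15 0.12 0; 1 0 0 0.05 0.16 0.11 0; 1 0 0 0.05 0.17 0.09 0; 1 0 0 0.05 0.18 0.08 0; 0 0 0 0 0 0 0; 0 0 0 0 0 0 0"

```text
time_s: 9.28
tcp_pos: [0.4903, 0.3807, 0.0793]
eef_rot: [0.253, 0.661, -0.255, 0.659]
contact_force: [0.7, -0.3, -0.4]
opening: -0.0002
```

```bash
python3 - <<'E'
from h import *
st();wr("w12")
c=arm.camera("scene");save(c,"sc12.png",(210,190,320,270),7)
plan([(2,-27,38,-25,2)])
E
```

```text
jig [  1.2 -25.6] z 79.3 yaw -24.9 F [ 0.7 -0.3 -0.4] t 9.2833 q6 -0.27 open -0.00021888631071542299
0.010 -0.004 0.012 0.529 0.016 0.011
0.010 -0.004 0.012 0.529 0.015 0.011
--
```

View pics/w12.png

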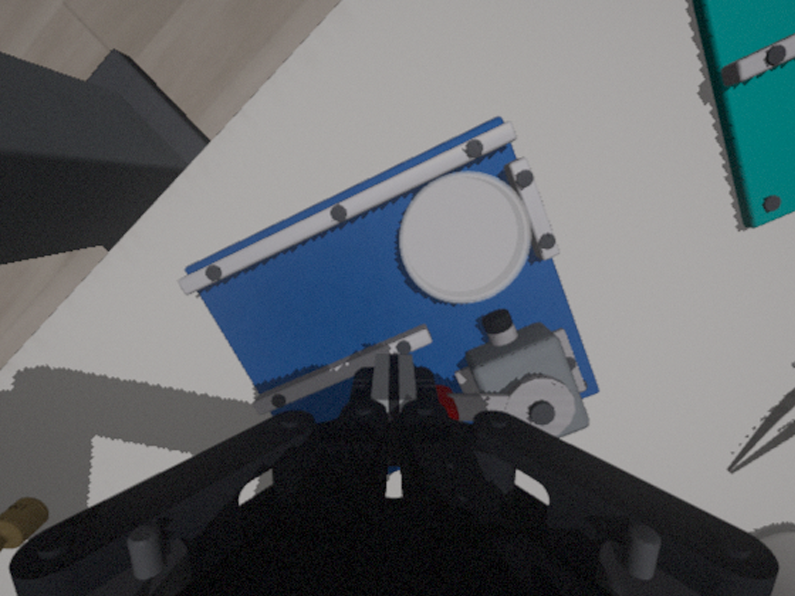

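View pics/sc12.png

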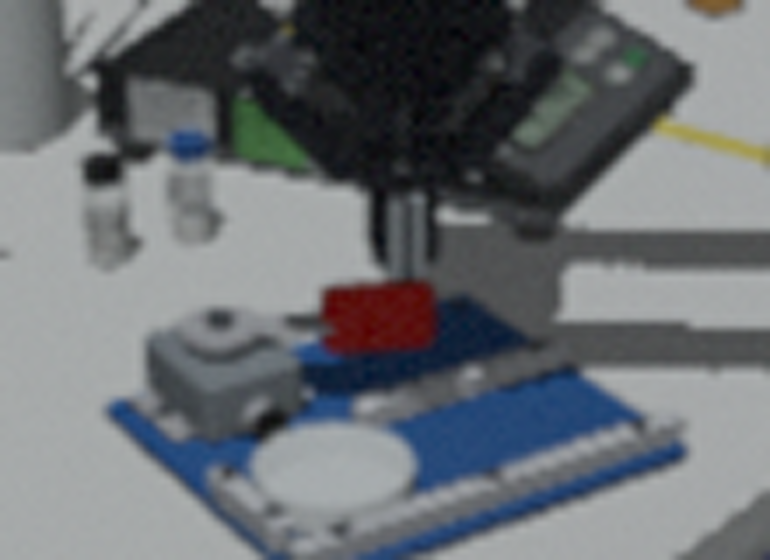

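```bash
python3 - <<'E'
from h import *
import pickle
c=pickle.load(open("w12.pkl","rb"))
for q in [(1.2,-25.6,79),(1.2,-25.6,38)]: print(np.array(proj(c,jw(*q)))*1.42)
a=np.radians(155);e=np.array([np.cos(a),np.sin(a)]);n=np.array([np.cos(a-np.pi/2),np.sin(a-np.pi/2)])
for r in(40,88):
  for d in (-7.5,7.5):
    b=np.array([50,-85])+r*e+d*n;print(b.round(1),np.array(proj(c,jw(*b,59)))*1.42)
E
```

```text
[392.1955032  377.71141637]
[392.77462592 339.17768668]
[ 10.6 -74.9] [457.4237789  440.77385824]
[ 16.9 -61.3] [458.9443244  411.09737108]
[-32.9 -54.6] [350.94823288 440.28658351]
[-26.6 -41. ] [350.08230627 410.62556462]
```

Emit:
arm_command:
  motion: "0 0 0 0.5 0 0 0; 0 0 0 0.5 0 0 0; 0 0 0 0 0 0 0; 0 0 0 0 0 0.15 0; 0 0 0 0 0 0.1 0; 0 0 0 0 0 0 0; 0 0 0 0 0 0 0"

```text
time_s: 9.97
tcp_pos: [0.4998, 0.3746, 0.0432]
eef_rot: [0.255, 0.659, -0.254, 0.66]
contact_force: [0.5, -0.6, -0.4]
opening: -0.0001
```

```bash
python3 - <<'E'
from h import *
st()
p,R=axes();w=tj(p)-np.array([50,-85]);print(np.hypot(*w),np.degrees(np.arctan2(w[1],w[0])))
c=arm.camera("scene");save(c,"sc13.png",(210,190,320,270),7)
E
```

```text
jig [ -1.8 -36.5] z 43.2 yaw -25.0 F [ 0.5 -0.6 -0.4] t 9.9667 q6 -0.28 open -0.00010708345817887889
70.93692502090323 136.91259428369597
```

View pics/sc13.png

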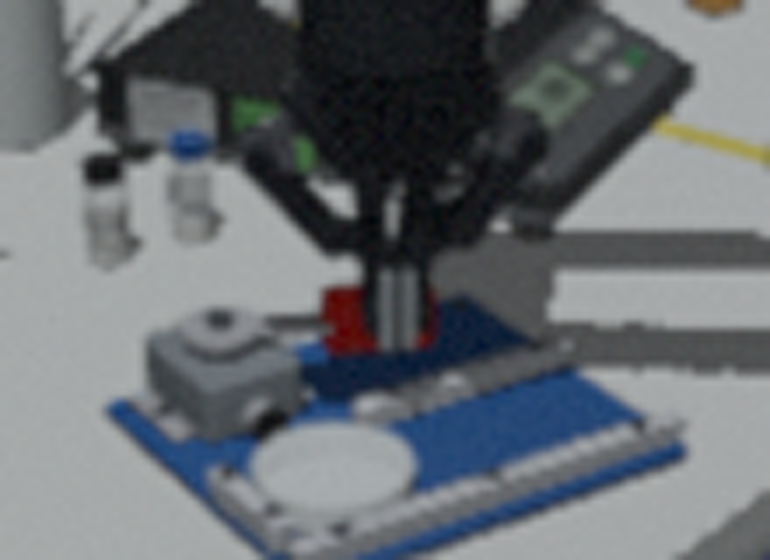

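Emit:
arm_command:
  motion: "0 0 0 0 0 0.08 0; 0 0 0 0 0 0.04 0; -1 0 0 0 -0.03 0.148 0; -1 0 0 0 -0.03 0.148 0; -1 0 0 0 -0.03 0.148 0; -1 0 0 0 -0.03 0.148 0; -1 0 0 0 -0.03 0.148 0; 0 0 0 0 0 0 0"

```text
time_s: 10.68
tcp_pos: [0.5223, 0.3507, 0.0422]
eef_rot: [0.105, 0.701, -0.105, 0.698]
contact_force: [-6.4, 1.5, 5.8]
opening: -0.0003
```

```bash
cat >> h.py <<'E'
def lv():
    st();p,R=axes();w=tj(p)-np.array([50,-85]);yaw=np.arctan2(R[1,1],R[0,1])-np.load("jig.npy")[2]
    e=-np.array([np.cos(yaw),np.sin(yaw)]);n=np.array([e[1],-e[0]]);print("theta(tool)",yaw+np.radians(25),"r",w@e,"d",w@n)
E
python3 - <<'E'
from h import *
lv()
c=arm.camera("scene");save(c,"sc14.png",(210,190,320,270),7)
wr("w14")
E
```

```text
jig [-18.1 -65.1] z 42.2 yaw 0.2 F [-6.4  1.5  5.8] t 10.6833 q6 -0.77 open -0.0003374165265047143
theta(tool) 0.43907279045494435 r 68.00077524997542 d 20.12883601092171
```

View pics/sc14.png

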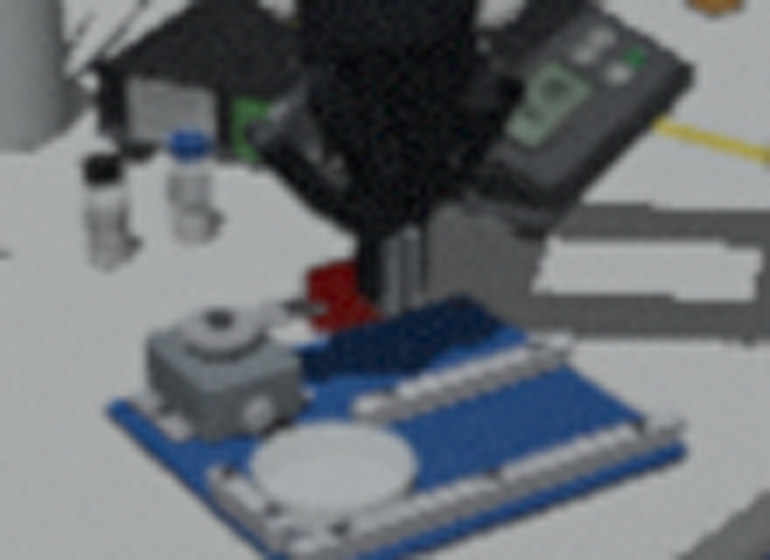

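View pics/w14.png

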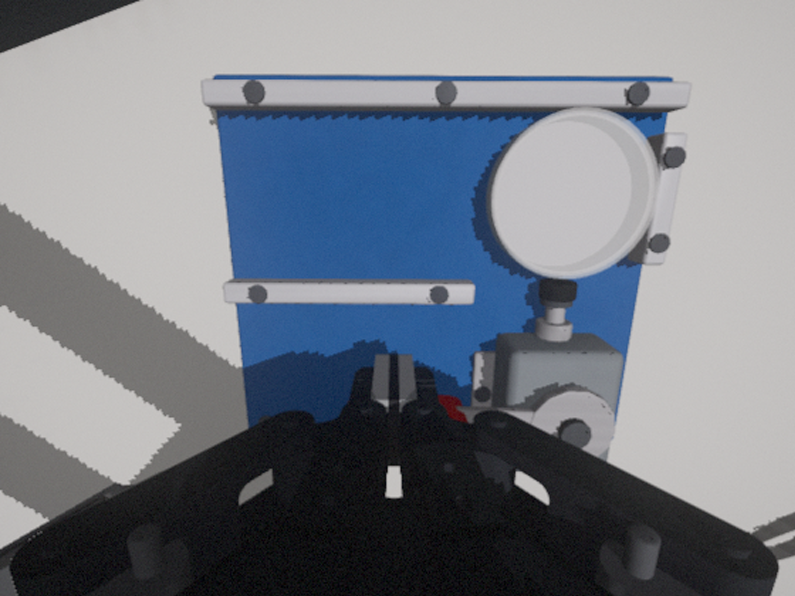

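Emit:
arm_command:
  motion: "-1 0 0 0 -0.03 0.148 0; -1 0 0 0 -0.03 0.148 0; -1 0 0 0 -0.03 0.148 0; -1 0 0 0 -0.03 0.148 0; -1 0 0 0 -0.03 0.148 0; -1 0 0 0 -0.03 0.148 0; -1 0 0 0 -0.03 0.148 0; 0 0 0 0 0 0 0"

```text
time_s: 11.45
tcp_pos: [0.5647, 0.3397, 0.0415]
eef_rot: [-0.11, 0.699, 0.109, 0.698]
contact_force: [-1.6, -0.9, 0.9]
opening: -0.0
```

```bash
python3 - <<'E'
from h import *
lv()
wr("w15")
E
```

```text
jig [ -16.  -108.8] z 41.5 yaw 35.0 F [-1.6 -0.9  0.9] t 11.45 q6 -1.43 open -3.346648015012061e-05
theta(tool) 1.0478735466771212 r 67.69795257301062 d 18.384210563020417
```

View pics/w15.png

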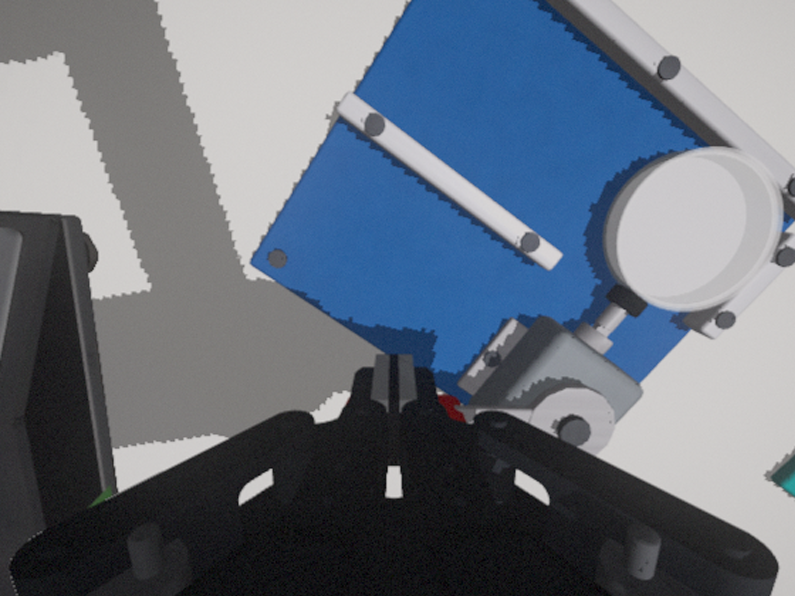

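Emit:
arm_command:
  motion: "-1 0 0 0 -0.03 0.148 0; -1 0 0 0 -0.03 0.148 0; -1 0 0 0 -0.03 0.148 0; 0 0 0 0 0 0 0; 0 0 0 0 0 0 0"

```text
time_s: 11.92
tcp_pos: [0.5821, 0.3445, 0.0413]
eef_rot: [-0.199, 0.679, 0.199, 0.679]
contact_force: [0.5, -0.8, 0.6]
opening: 0.0004
```

```bash
python3 - <<'E'
from h import *
lv()
wr("w16")
E
```

```text
jig [  -6.3 -124. ] z 41.3 yaw 49.8 F [ 0.5 -0.8  0.6] t 11.9167 q6 -1.69 open 0.0003856409135837743
theta(tool) 1.3055166890695766 r 66.1205571298862 d 17.834682832189678
```

View pics/w16.png

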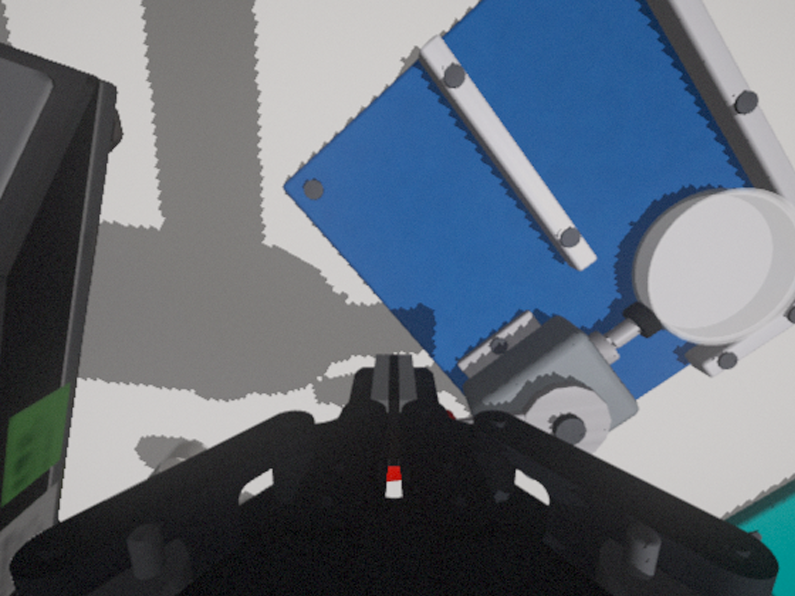

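Emit:
arm_command:
  motion: "0 0 0 0 0 -0.4 0; 0 0 0 0 0 -0.4 0; 0 0 0 -0.6 0 -0.2 0; 0 0 0 -0.9 0 0 0; 0 0 0 -0.9 0 0 0; 0 0 0 -0.9 0 0 0; 0 0 0 0 0 -0.7 0; 0 0 0 0 0 -0.7 0; 0 0 0 0 0 -0.7 0; 0 0 0 0 0 0 0"

```text
time_s: 12.8
tcp_pos: [0.4731, 0.2749, 0.1728]
eef_rot: [-0.199, 0.68, 0.199, 0.677]
contact_force: [-1.1, -0.3, -0.8]
opening: -0.0001
```

```bash
python3 - <<'E'
from h import *
lv()
wr("w17")
c=arm.camera("scene");save(c,"sc17.png",(210,200,320,280),7)
E
```

```text
jig [-104.9  -40.5] z 172.8 yaw 49.9 F [-1.1 -0.3 -0.8] t 12.8 q6 -1.72 open -6.421852127374109e-05
theta(tool) 1.3067524813226623 r 65.8128014088345 d 147.17677622478294
```

View pics/w17.png

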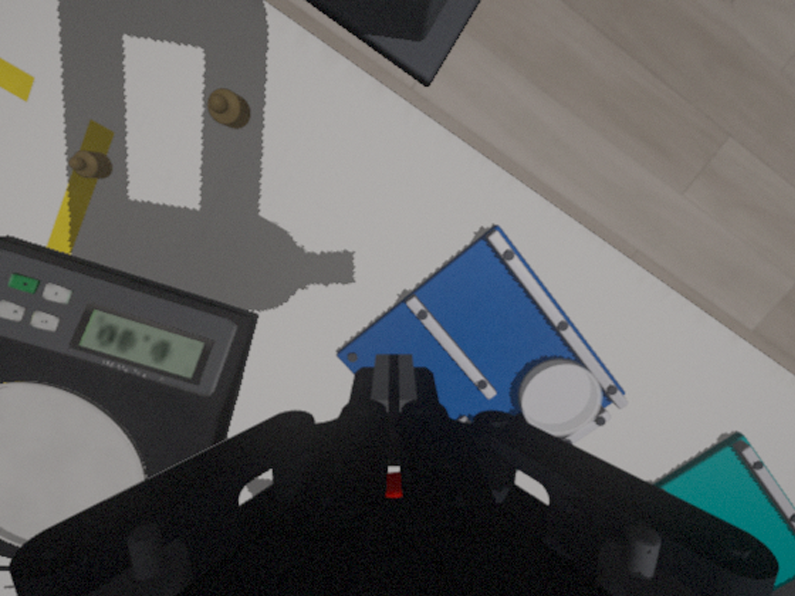

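View pics/sc17.png

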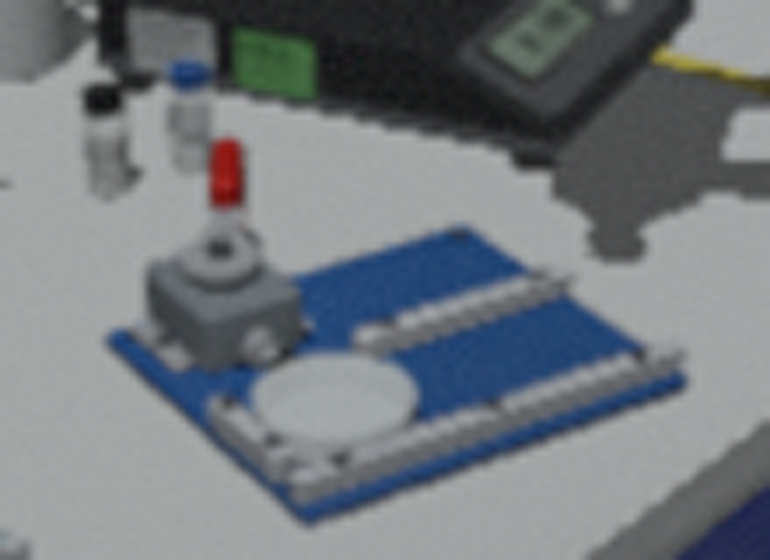

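The vials stand unmoved and the lever has been thrown. I'll check its angle, and the dish position, against the predicted values.

```bash
python3 - <<'E'
from h import *
c=arm.camera("scene")
for th in(1.15,1.3,1.35,1.45):
    a=np.radians(155)+th
    q=np.array(proj(c,jw(50+66*np.cos(a),-85+66*np.sin(a),59)));print(th,(q-[210,200])*7)
print("pivot",(np.array(proj(c,jw(50,-85,50)))-[210,200])*7)
for n,b in(("dish home top",(50,2,23)),("dish 4 short",(46,2,23))): print(n,(np.array(proj(c,jw(*b)))-[210,200])*7)
E
```

```text
1.15 [271.52700083 153.81836204]
1.3 [248.91926204 151.87874377]
1.35 [241.23194846 151.56609925]
1.45 [225.72742941 151.44541055]
pivot [220.43048632 242.34381205]
dish home top [335.33197165 392.22534991]
dish 4 short [344.15814576 389.23599401]
```

```bash
python3 -c "
from h import *
print(arm.job_done());st()"
```

```text
the job is handed in; nothing more can be done
None
the job is handed in; nothing more can be done
```

I pushed the dish along the channel to the end stop with the shut fingers. I then swung the red lever round from its channel side until it snapped over, backed the arm off, and handed the job in at about 13 s.

**Checks that agreed**
- **Dish at the stop:** the arm stopped advancing and met about 6 N along the channel. In the scene image the dish top centre was within about 1 mm of the predicted home position.
- **Lever:** its angle in the image is about 1.44 rad, against 1.45 for locked.
- **Bystanders:** the vials stood where they were in the scene picture, and both brass weights were still upright in the last wrist picture.
- **Arm:** it was clear of everything at hand-in.

**Not checked or not in full agreement**
- I could not measure the tip's pressing force. A picture taken during the swing showed the plunger against the dish, but not after lock.
- I did not look again at the spare dish or the amber bottle. The arm only passed well above that area.
- My fits of the jig's position from different pictures disagreed by a few millimetres and about 1° of rotation. I therefore relied on contact force and close pictures for the final approach.
- A brief 6.7 N upward reading appeared during the dish push. The dish showed no tilt.

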